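# Make up two router kits

### The arm

A 6-joint arm with a two-finger parallel gripper is mounted at the origin on the work surface. World frame = base frame: x ahead of the robot, y to its left, z up, the work surface at z = 0. Lengths are in m, angles in rad, forces in N, time in s.
With the tool pointing down it reaches from about 0.25 to 0.725 m from the base axis. Payload 4 kg.
Tool frame: the origin (TCP) lies between the finger pads; the fingertips stand 25 mm ahead of it and the grasp point (between the pads) lies 6 mm ahead of it; z points along the fingers, y is the line along which they close (so a half turn about z gives the same grasp; the last joint's range is limited). The gripper opens to 85 mm and grips with 20 to 120 N. Pads are 22 mm wide; open, the fingers measure 114 mm over their backs; the gripper's body (76 mm by 85 mm) begins 54 mm behind the grasp point. The pads swing forward as they close: fully open they stand 13 mm farther back than shut.
Start: joints at [1.256, 0.241, 0.005, 1.335, 0, 1.571], TCP at [0.155, 0.475, 0.256] pointing down, gripper open.
Joint ranges: [-2.72, 2.72], [-1.05, 1.87], [-1.09, 1.28], [-1.99, 2.15], [-1.42, 1.44], [-3.14, 3.14]. Speed limits (rad/s): [2.79, 2.79, 3.14, 3.14, 3.14, 3.14].

### API

Orientations are given as a unit quaternion [x, y, z, w].
In Python, from workcell import bot gives the robot as it stands. The module is installed in compiled form; this text tells all that it offers.
- The arm moves only by the shell command python3 -m pendant 'ROWS'. ROWS is JSON, one flat list of numbers, 7 for each row, row after row: the shift along the tool's x, y, z normalised to -1 to 1, where 1 is 0.5 m, then the turn, a rotation vector about the tool's x, y, z normalised to -1 to 1, where 1 is 180 degrees, then the opening, from 0 (shut) to 1 (fully open). In form: [tx, ty, tz, ax, ay, az, fingers, tx, ty, tz, ax, ay, az, fingers, ...]. A call has exactly 10 rows; each row is the pose to reach, as a shift and turn from the pose commanded when the call began, along the tool's axes at that moment, turning the shorter way round; what a row does not reach only later rows make up. A row lasts 1/12 s, in which the tool goes at most 41.7 mm and 7.16 degrees, less where a joint would pass 70% of its speed; a pose out of reach is approached as far as the arm can. A call with a number of a shift or a turn outside -1 to 1 is refused whole. A call with a gripper value outside its range is refused whole. The fingers move at their own pace and stop on an object; the grip force is fixed at half the most. Time passes only in rows, so rows that repeat a pose let the fingers close, or fill a call up. It gives the time, the measured TCP pose, the force, the opening and the grip force at its end, in the units of the state.
- bot.get_obs(): the state, without advancing time (a new reading comes with each control period).
- bot.camera(name): name is "side" or "top"; returns a dict with "pixels" (384x512x3 uint8, red, green, blue), "mtx" (3x3 intrinsics, pixels), "k1" (the pictures are not rectified: a ray, as slopes to the right and down, at radius r is drawn at 1 + k1 r^2 times it, then the intrinsics apply), "cam_to_world" (4x4, takes a point from camera to world coordinates). Camera axes: x right, y up, looking along -z (the intrinsics and any distortion apply to the point x, -y, -z); pixel columns grow to the right and rows downward; lengths in m; the calibration is good to about 2 mm. A picture is of the moment at which its call begins. There is no depth.
- bot.job_done(): hands the job in; it is judged then, once.
The state is a dict: "clock": time; "joint_pos": joint angles; "joint_vel": joint speeds; "tau": joint torques, N m; "eef_pos": TCP position; "tool_rot": TCP orientation; "ft_force": force on the tool from outside, world axes, zero at the start; "ft_torque": the same for the moment, N m; "grip_width": finger opening in m; "grasp_force": force on a finger pad.
Only numpy, scipy, OpenCV 4.12 (cv2) and the standard library are available. Lean on these libraries where they do the work, as an engineer would, in place of code of your own. Each camera call takes 0.05 s, during which the arm holds its last target. There are 200 camera calls.

### The job

Make up two router kits from the stock: in the blue tray the yellow dovetail cutter laid flat along the long slot, the small brass collet nut standing in the nut well, and the guide bush, collar up, turned until it drops fully home in the eared cut-out; in the white tray the red straight cutter laid flat along the slot and the large dark collet nut standing in the well. Set the cutters down gently, never letting them drop, as carbide chips, and leave the green cutter, the marker and the blue sample where they are.

Things in the scene. Friction and masses are not known exactly. Their poses are not given: they have to be found in the camera images.
- dovetail_cutter_mid (a point): Dovetail router cutter, yellow body flaring to its end, lying flat, 12 mm thick. The point is on the axis of its round steel shank (12 mm diameter, x -30 to +14 mm), 6 mm up; x runs from shank to cutting end, z up. The flat body widens from 17 mm at x +14 to 31 mm at x +46, the end. 90 g.
- straight_cutter_mid (a point): Straight router cutter, red body, lying flat, 12 mm thick. The point is on the axis of its round steel shank (12 mm diameter, x -30 to +14 mm), 6 mm up; x runs from shank to cutting end, z up. The flat body is 20 mm wide, x +14 to +46, the end. 85 g.
- brass_nut_mid (a point): Small brass-coloured collet nut: hexagon 15 mm high, 19 mm across flats, slightly narrower round collar above it, 22 mm high in all, standing upright on its hexagon. The point is its centre, half-way up; z up; x is square to one pair of flats. 45 g.
- black_nut_mid (a point): Large dark steel collet nut: hexagon 17 mm high, 27 mm across flats, slightly narrower round collar above it, 25 mm high in all, standing upright on its hexagon. The point is its centre, half-way up; z up; x is square to one pair of flats. 80 g.
- guide_bush_mid (a point): Bright steel router guide bush, lying flange down. Flange 60 mm in diameter, 5 mm thick, with two opposite ears 14 mm wide reaching 37 mm from the centre along +x and -x; upright round collar (the grip) 30 mm in diameter, 5 to 30 mm above the underside. The point is on the axis, 15 mm above the underside; z up. 110 g. Ears in the notches, it drops 6 mm into the cut-out, 4 mm play all round.
- blue_tray: Blue-walled fixed kit tray, 180 (x) by 176 mm (y). Origin: middle of the underside, on the bench. Floor top at z 6, walls 22, dividers 16 mm high. Dark-lined long slot 164 (x) by 68 (y), centre x 0 y 46 mm; dark-lined nut well 70 (x) by 86 (y), centre x -47 y -37; bush cut-out, 68 mm round, centre x 38 y -37, with 22 mm wide notches to 41.5 mm along +x and -x, in a wooden board, top at z 12.
- white_tray: White-walled fixed kit tray, the same in shape, axes and sizes as the blue one (slot centre x 0 y 46 mm, nut well centre x -47 y -37 mm, floor top at z 6 mm). Its bush cut-out stays empty.
- roundover_cutter_mid (a point): Bystander: round-over router cutter, green body, small bearing at its tip, not wanted in either kit, lying flat, 12 mm thick. The point is on the axis of its round steel shank (12 mm diameter, x -30 to +14 mm), 6 mm up; x runs from shank to cutting end, z up. The body is 32 mm wide, the tip at x +42.
- sample_mid (a point): Bystander: a glued-up sample, a blue block (48 x 48 x 46 mm) on a plywood board (75 x 105 x 9 mm), 55 mm high in all. The point is 28 mm above the middle of the board's underside.
- marker_mid (a point): Bystander: a blue marker pen, 135 mm long, 13 mm thick, lying on the bench; the point is near its middle, x along the pen.

How it is judged:
By the outcome, as a careful person would: the job done as asked, in the order asked, and still so for the second after the job is handed in, with the robot touching nothing.
It also fails if it takes over 109 s, if anything falls off the work surface, if the arm or the gripper's body presses on something with over 40 N, if the wrist force passes 120 N, or if a joint passes its speed limit or range.

## Working session

There is one attempt and no reset: what is moved stays moved. The work goes in short steps, Python scripts to look and compute and a shell command to move; the robot and the scene stay as the last step left them, time stands still between calls to the robot, and variables do not carry over. Pictures are saved under pics/ and viewed, at most 16 in all, crops included, and the job is handed in when it is done.

```bash
mkdir -p pics; python3 - <<'E'
from workcell import bot
import cv2,numpy as np
o=bot.get_obs();print(o)
for n in("top","side"):
    c=bot.camera(n);np.savez(f"{n}0.npz",**{k:np.array(v) for k,v in c.items()})
    cv2.imwrite(f"pics/{n}0.png",cv2.resize(c["pixels"][:,:,::-1],(800,600),interpolation=cv2.INTER_CUBIC))
    print(n,c["mtx"],c["k1"],c["cam_to_world"])
E
```

```text
{'clock': 0.0, 'joint_pos': array([ 1.25600123e+00,  2.41386166e-01,  3.72722373e-03,  1.33523133e+00,
       -6.12939570e-06,  1.57078801e+00]), 'joint_vel': array([ 0.00073049,  0.00058516,  0.00048771, -0.00079841, -0.00244582,
       -0.00062791]), 'tau': array([ 2.46224545e-04, -3.72319937e+01,  2.52406883e+01,  1.71383901e-02,
        8.10894971e-05,  1.50944925e-05]), 'eef_pos': array([0.15462945, 0.4748674 , 0.25542746]), 'tool_rot': array([ 1.56744264e-01,  9.87638668e-01, -1.03451173e-03, -1.61089070e-04]), 'ft_force': array([-0.17165282, -0.69843822,  0.53945098]), 'ft_torque': array([ 0.04519562,  0.0437457 , -0.00441376]), 'grasp_force': 0.0, 'grip_width': 0.08518768089595238}
top [[400.75749825   0.         259.69595468]
 [  0.         400.75749825 187.93064888]
 [  0.           0.           1.        ]] 0.032364701049821816 [[ 0.02900307  0.98574629 -0.16571988  0.39613918]
 [-0.99939882  0.02544598 -0.02354789 -0.01936018]
 [-0.01899534  0.16630321  0.98589169  1.05356086]
 [ 0.          0.          0.          1.        ]]
side [[371.89468823   0.         255.19155377]
 [  0.         371.89468823 193.78884212]
 [  0.           0.           1.        ]] -0.02698718062458811 [[ 9.80909016e-01  1.30936252e-01 -1.43781781e-01  4.69499805e-01]
 [-1.94467197e-01  6.60865288e-01 -7.24872113e-01 -5.66285935e-01]
 [ 1.08350474e-04  7.38994431e-01  6.73711526e-01  5.47584882e-01]
 [ 0.00000000e+00  0.00000000e+00  0.00000000e+00  1.00000000e+00]]
```

View pics/top0.png

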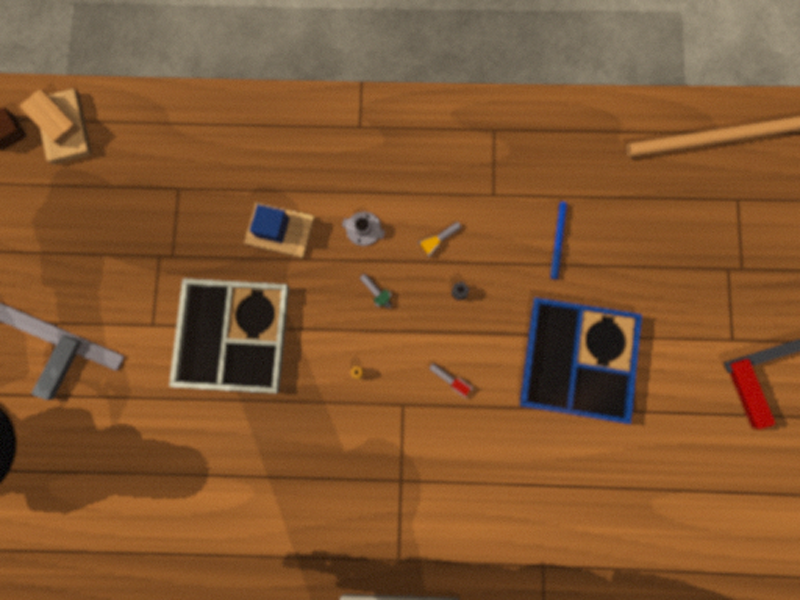

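View pics/side0.png

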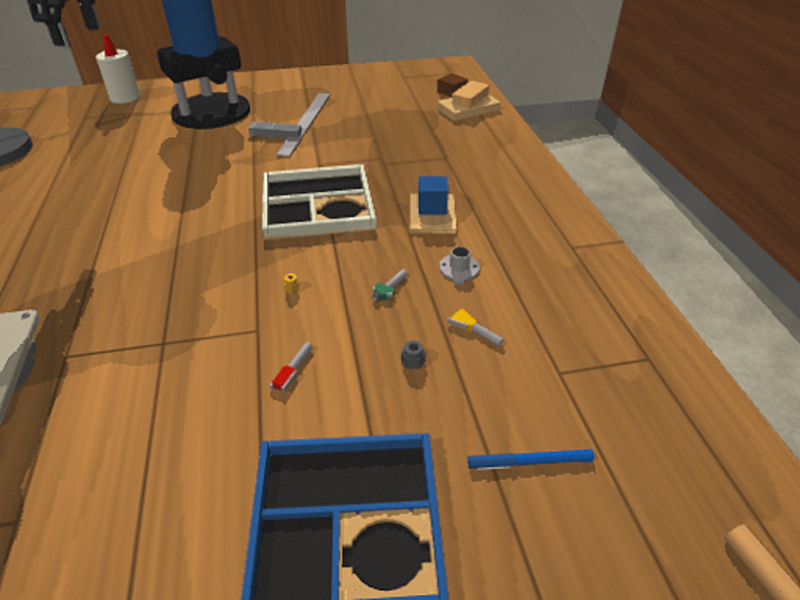

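```bash
cat > h.py <<'E'
from workcell import bot
import cv2,numpy as np
from scipy.spatial.transform import Rotation as R
def snap(n):
    return bot.camera(n)
def cast(c,uv,z):
    uv=np.array(uv,float).reshape(-1,1,2)
    p=cv2.undistortPoints(uv,np.array(c["mtx"]),np.array([float(c["k1"]),0,0,0])).reshape(-1,2)
    T=np.array(c["cam_to_world"]);d=np.c_[p[:,0],-p[:,1],-np.ones(len(p))]@T[:3,:3].T
    o=T[:3,3];return (o+d*((z-o[2])/d[:,2])[:,None])
def proj(c,P):
    T=np.array(c["cam_to_world"]);q=(np.atleast_2d(P)-T[:3,3])@T[:3,:3]
    q=q*[1,-1,-1]
    return cv2.projectPoints(q,np.zeros(3),np.zeros(3),np.array(c["mtx"]),np.array([float(c["k1"]),0,0,0]))[0].reshape(-1,2)
def go(xyz,yawdeg=None):
    "normalised tool-frame shift and turn to bring TCP to xyz, tool y at yaw (tool down)"
    o=bot.get_obs();r=R.from_quat(o["tool_rot"]);s=r.inv().apply(np.array(xyz)-o["eef_pos"])/.5
    y=r.apply([0,1,0]);cur=np.degrees(np.arctan2(y[1],y[0]));
    if yawdeg is None: t=np.zeros(3)
    else:
        a=np.radians(yawdeg);Y=np.array([np.cos(a),np.sin(a),0]);Z=np.array([0,0,-1.]);X=np.cross(Y,Z)
        t=(r.inv()*R.from_matrix(np.c_[X,Y,Z])).as_rotvec()/np.pi
    print("shift",s.round(4),"turn",t.round(4),"| at",o["eef_pos"].round(4),"yaw %.1f"%cur,"t %.1f"%o["clock"],"F",o["ft_force"].round(1),"w %.4f g %.1f"%(o["grip_width"],o["grasp_force"]),"j6 %.2f"%o["joint_pos"][5])
E
cat > m.py <<'E'
from h import *
c=dict(np.load("top0.npz"));im=c["pixels"];hsv=cv2.cvtColor(im,cv2.COLOR_RGB2HSV);H,S,V=cv2.split(hsv)
roi=np.zeros_like(H);roi[110:275,100:420]=1
def blobs(m,lo=8):
    n,l,st,ce=cv2.connectedComponentsWithStats((m&(roi>0)).astype(np.uint8))
    return [(st[i,4],ce[i],l==i) for i in range(1,n) if st[i,4]>=lo]
masks=dict(red=((H<5)|(H>174))&(S>150)&(V>90),yellow=(H>20)&(H<32)&(S>165)&(V>110),blue=(H>100)&(H<130)&(S>130)&(V>40),grey=(S<75)&(V>50),green=(H>50)&(H<95)&(S>90),dark=(V<70)&(S<120))
for k,m in masks.items():
    for a,ce,mm in blobs(m):
        ys,xs=np.nonzero(mm);r=cv2.minAreaRect(np.c_[xs,ys].astype(np.float32))
        print(k,a,ce.round(1),cast(c,ce,.006)[0,:2].round(4),"rect",np.round(r[1],1),[round(float(v)) for v in (hsv[mm].mean(0))])
v=cv2.resize(im[110:275,100:420,::-1],None,fx=2.5,fy=2.5,interpolation=cv2.INTER_CUBIC);cv2.imwrite("pics/crop0.png",v)
E
python3 m.py
```

```text
red 67 [294.5 247.3] [ 0.4193 -0.0887] rect [11.2  6. ] [3, 209, 162]
yellow 41 [274.8 155.8] [ 0.6607 -0.0323] rect [5.7 8.5] [21, 254, 216]
blue 168 [357.3 152.6] [ 0.6748 -0.2524] rect [ 3.6 47.5] [111, 188, 135]
blue 296 [171.  142.2] [0.6915 0.2495] rect [17.4 17.5] [110, 167, 98]
blue 1085 [371.  232.2] [ 0.4637 -0.2849] rect [72.  69.1] [110, 171, 102]
grey 42 [167.  137.3] [0.7052 0.2614] rect [14.8 23.3] [117, 47, 100]
grey 349 [232.3 146.3] [0.6844 0.0829] rect [21.  21.5] [11, 35, 117]
grey 58 [287.3 147.5] [ 0.6844 -0.0654] rect [ 3.9 14.4] [7, 43, 124]
grey 11 [352.9 175.5] [ 0.6121 -0.2402] rect [8.1 3. ] [132, 58, 90]
grey 71 [237.3 182.6] [0.585  0.0656] rect [16.4  4.8] [15, 42, 123]
grey 1542 [145.6 216.5] [0.4883 0.3031] rect [71.  69.6] [22, 52, 141]
grey 54 [293.8 186.2] [ 0.5793 -0.0846] rect [8.5 8.5] [9, 43, 63]
grey 9 [342.1 191.7] [ 0.5679 -0.2116] rect [2.5 6.4] [155, 55, 91]
grey 10 [247.2 194.1] [0.5548 0.0382] rect [3. 2.] [31, 55, 70]
grey 37 [370.9 216.8] [ 0.5036 -0.2856] rect [ 3.1 33.1] [91, 54, 106]
grey 8 [410.  207.5] [ 0.5307 -0.3865] rect [7. 0
[... 690 characters left out ...]
, 72, 46]
dark 12 [357.6 170.5] [ 0.6258 -0.2526] rect [ 0.8 11. ] [132, 66, 64]
dark 1427 [129.2 213.3] [0.4956 0.3469] rect [24.4 62.1] [14, 82, 34]
dark 65 [294.4 186.2] [ 0.5792 -0.0862] rect [8. 8.] [12, 49, 57]
dark 420 [163.3 200.9] [0.5308 0.2596] rect [22.  22.9] [14, 86, 31]
dark 10 [247.4 193.9] [0.5554 0.0377] rect [2.1 4.2] [27, 65, 66]
dark 1477 [353.5 227.7] [ 0.4741 -0.2404] rect [25.  63.1] [39, 69, 28]
dark 466 [387.1 217.9] [ 0.5019 -0.327 ] rect [25.  22.8] [38, 56, 27]
dark 748 [159.  233.2] [0.4458 0.2648] rect [30.8 25.4] [14, 80, 33]
dark 819 [383.8 250.6] [ 0.4178 -0.3166] rect [32.4 26.2] [33, 76, 32]
dark 8 [405.  259.5] [ 0.3972 -0.3692] rect [7. 0.] [145, 66, 62]
```

View pics/crop0.png

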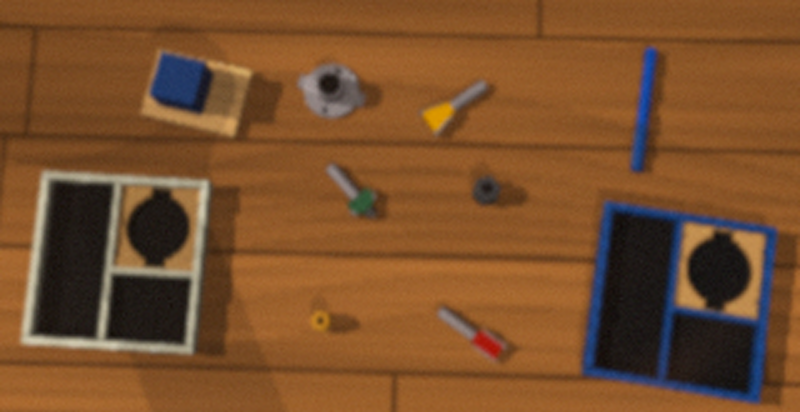

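```bash
cat > m2.py <<'E'
from h import *
c=dict(np.load("top0.npz"));s=dict(np.load("side0.npz"))
def cut(n,sh,bo,d,bx):
    a=cast(c,sh,.010)[0,:2];b=cast(c,bo,.012)[0,:2];u=(b-a);L=np.hypot(*u);u/=L
    m=(a+b)/2+u*(-(-8+bx)/2)/1000
    print(n,"len %.1f (want %.1f)"%(L*1e3,bx+8),"mid",m.round(4),"yaw %.1f"%np.degrees(np.arctan2(u[1],u[0])))
cut("dovetail",(287.3,147.5),(274.8,155.8),1,31.6)
cut("straight",(282.4,238.8),(294.5,247.3),1,30)
f=lambda p:np.array(p)/2.5+[100,110]
for n,q in dict(blue=[(608,203),(776,228),(757,400),(584,374)],white=[(43,172),(209,181),(192,353),(22,344)]).items():
    P=cast(c,f(q),.022)[:,:2];e=[np.linalg.norm(P[i]-P[i-1])for i in range(4)]
    ux=(P[0]-P[3]+P[1]-P[2]);uy=P[0]-P[1]+P[3]-P[2]
    print(n,"centre",P.mean(0).round(4),"edges",np.round(e,4),"yaw x %.1f y %.1f"%(np.degrees(np.arctan2(ux[1],ux[0])),np.degrees(np.arctan2(-uy[0],uy[1]))))
    yw=np.arctan2(ux[1],ux[0])/2+np.arctan2(-uy[0],uy[1])/2;Rm=np.array([[np.cos(yw),-np.sin(yw)],[np.sin(yw),np.cos(yw)]])
    for k,l in dict(slot=(0,46),well=(-47,-37),cut=(38,-37)).items(): print("  ",k,(P.mean(0)+Rm@np.array(l)/1e3).round(4))
print("cutouts",cast(c,[(387.1,217.9),(163.3,200.9)],.011)[:,:2].round(4))
print("brass top",cast(c,f((320,320)),.022).round(4)," black top",cast(c,f((487,188)),.025).round(4),"bush collar top",cast(c,f((330,83)),.030).round(4))
print("bush ears",cast(c,f([(300,85),(364,95)]),.005).round(4))
g=lambda p:np.array(p)/1.5625
print("side: brass",cast(s,g((291,277)),.022).round(4),"black",cast(s,g((413,346)),.025).round(4),"collar",cast(s,g((460,252)),.030).round(4),"ear",cast(s,g((460,283)),.005).round(4))
im=s["pixels"][:,:,::-1]
a=cv2.resize(im[150:200,270:320],(400,400),interpolation=cv2.INTER_CUBIC)
im=c["pixels"][:,:,::-1];b=cv2.resize(im[125:165,212:252],(400,400),interpolation=cv2.INTER_CUBIC)
cv2.imwrite("pics/bush0.png",np.hstack([a,b]))
E
python3 m2.py
```

```text
dovetail len 40.9 (want 39.6) mid [ 0.6783 -0.0583] yaw 126.2
straight len 37.6 (want 38.0) mid [ 0.4356 -0.0634] yaw -123.6
blue centre [ 0.4685 -0.2844] edges [0.1771 0.1723 0.1755 0.1725] yaw x -8.2 y -6.9
   slot [ 0.4745 -0.2388]
   well [ 0.4171 -0.315 ]
   cut [ 0.5013 -0.3261]
white centre [0.4923 0.2958] edges [0.179  0.1752 0.1785 0.1742] yaw x -1.9 y -1.6
   slot [0.4937 0.3418]
   well [0.4442 0.2603]
   cut [0.5292 0.2577]
cutouts [[ 0.5014 -0.3256]
 [ 0.5302  0.2582]]
brass top [[0.4376 0.0826 0.022 ]]  black top [[ 0.5786 -0.0859  0.025 ]] bush collar top [[0.6861 0.0817 0.03  ]]
bush ears [[0.6902 0.1166 0.005 ]
 [0.6807 0.0469 0.005 ]]
side: brass [[0.4429 0.0818 0.022 ]] black [[ 0.5829 -0.0851  0.025 ]] collar [[0.6893 0.0814 0.03  ]] ear [[0.6801 0.0419 0.005 ]]
```

View pics/bush0.png

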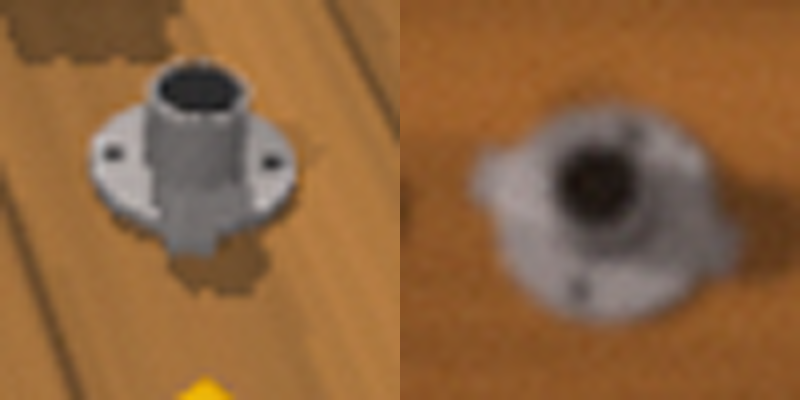

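```bash
cat > m3.py <<'E'
from h import *
c=dict(np.load("top0.npz"));s=dict(np.load("side0.npz"))
im=s["pixels"];H,S,V=cv2.split(cv2.cvtColor(im,cv2.COLOR_RGB2HSV))
def cen(m,x0,x1,y0,y1):
    k=np.zeros(m.shape,bool);k[y0:y1,x0:x1]=1;ys,xs=np.nonzero(m&k);return xs.mean(),ys.mean(),len(xs)
R_=((H<5)|(H>174))&(S>150)&(V>90);Y=(H>20)&(H<32)&(S>165)&(V>110);G=(S<75)&(V>50);D=(V<75)
for n,m,b,z in [("yellow",Y,(280,330,190,220),.012),("dshank",G,(295,330,205,225),.009),("red",R_,(165,200,225,260),.011),("rshank",G,(180,205,215,240),.009),("cutout",D,(219,280,330,384),.011),("wcut",D,(202,235,124,142),.011)]:
    q=cen(m,*b);print(n,np.round(q,1),cast(s,q[:2],z)[0,:2].round(4))
p=np.array([[78,178],[342,258],[232,133],[178,290],[205,212]])/10+[212,125]
P=cast(c,p,.005)[:,:2];print(P.round(4))
for i,j in((1,0),(3,2)):
    d=P[j]-P[i];print("%.1f"%np.degrees(np.arctan2(d[1],d[0])),np.linalg.norm(d).round(4))
q=np.array([[113,153],[271,162],[192,165]])/8+[270,150];Q=cast(s,q,.005)[:,:2];d=Q[1]-Q[0];print("side holes",Q.round(4),np.degrees(np.arctan2(d[1],d[0])))
go((.6795,-.0599,.12),36)
E
python3 m3.py
```

```text
yellow [296.9 203.3  98. ] [ 0.6632 -0.0357]
dshank [310.5 213.2 132. ] [ 0.6834 -0.0663]
red [180.5 240.9 107. ] [ 0.4205 -0.0909]
rshank [192.  227.9 110. ] [ 0.444 -0.06 ]
cutout [ 246.7  355.4 1723. ] [ 0.504  -0.3291]
wcut [217.7 133.8 232. ] [0.5334 0.2574]
[[0.6935 0.1173]
 [0.673  0.045 ]
 [0.7071 0.0761]
 [0.663  0.0889]
 [0.6849 0.0825]]
74.1 0.0752
-16.3 0.0459
side holes [[0.6682 0.0883]
 [0.7123 0.0753]
 [0.6894 0.0784]] -16.407824805602964
shift [-1.3293 -0.6916  0.2723] turn [-0.0006  0.0002  0.1998] | at [0.1547 0.4749 0.2555] yaw 72.0 t 0.1 F [ 0.  -0.4 -0.7] w 0.0855 g 0.0 j6 1.57
```

```bash
python3 -m pendant '[-0.66,-0.345,0.1,0,0,0.2,1,-0.66,-0.345,0.1,0,0,0.2,1,-0.66,-0.345,0.1,0,0,0.2,1,-0.66,-0.345,0.1,0,0,0.2,1,-0.66,-0.345,0.1,0,0,0.2,1,-0.66,-0.345,0.1,0,0,0.2,1,-0.66,-0.345,0.1,0,0,0.2,1,-0.66,-0.345,0.1,0,0,0.2,1,-0.66,-0.345,0.1,0,0,0.2,1,-0.66,-0.345,0.1,0,0,0.2,1]'; python3 -c "
from h import *
go((.6812,-.0609,.12),36)"
```

```text
clock: 0.93
eef_pos: [0.4187, 0.2041, 0.205]
tool_rot: [0.458, 0.889, -0.001, 0.001]
ft_force: [0.9, -0.3, 0.7]
grip_width: 0.0854
grasp_force: 0.0
shift [-0.7357  0.1206  0.1718] turn [-0.0004  0.0009 -0.0031] | at [0.4187 0.2041 0.205 ] yaw 35.4 t 0.9 F [ 0.9 -0.3  0.7] w 0.0854 g 0.0 j6 1.41
```

```bash
python3 -m pendant '[-0.7357,0.1206,0.172,0,0,-0.003,0.5,-0.7357,0.1206,0.172,0,0,-0.003,0.5,-0.7357,0.1206,0.172,0,0,-0.003,0.5,-0.7357,0.1206,0.172,0,0,-0.003,0.5,-0.7357,0.1206,0.172,0,0,-0.003,0.5,-0.7357,0.1206,0.172,0,0,-0.003,0.5,-0.7357,0.1206,0.172,0,0,-0.003,0.5,-0.7357,0.1206,0.172,0,0,-0.003,0.5,-0.7357,0.1206,0.172,0,0,-0.003,0.5,-0.7357,0.1206,0.172,0,0,-0.003,0.5]'; python3 -c "
from h import *
go((.6812,-.0609,.032),36)
c=bot.camera('side');im=c['pixels'][:,:,::-1]
cv2.imwrite('pics/s1.png',cv2.resize(im[130:230,250:370],(720,600),interpolation=cv2.INTER_CUBIC))"
```

```text
clock: 1.77
eef_pos: [0.682, -0.0578, 0.116]
tool_rot: [0.452, 0.892, -0.001, -0.001]
ft_force: [-0.7, -0.8, -0.4]
grip_width: 0.0425
grasp_force: 0.0
shift [-0.0041 -0.0045  0.1681] turn [-0.0009 -0.      0.0012] | at [ 0.682  -0.0578  0.116 ] yaw 36.2 t 1.8 F [-0.7 -0.8 -0.4] w 0.0425 g 0.0 j6 0.85
```

View pics/s1.png

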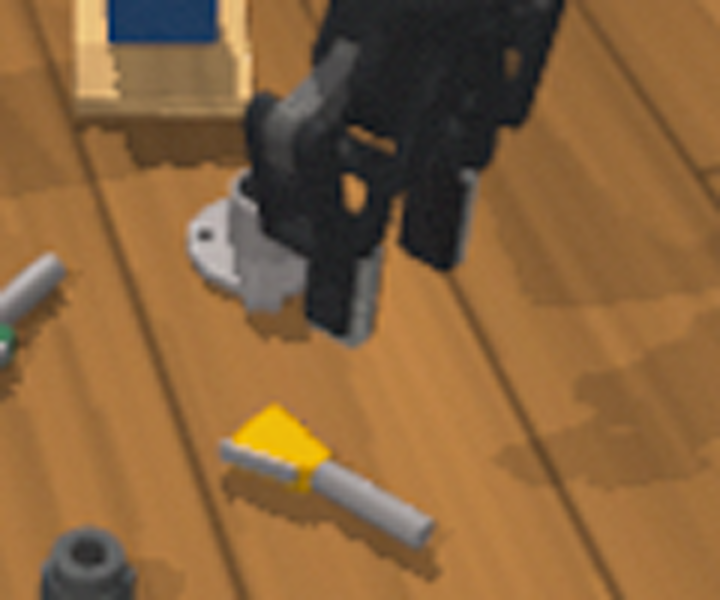

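```bash
python3 -m pendant '[-0.004,-0.0045,0.05,0,0,0,0.5,-0.004,-0.0045,0.1,0,0,0,0.5,-0.004,-0.0045,0.13,0,0,0,0.5,-0.004,-0.0045,0.15,0,0,0,0.5,-0.004,-0.0045,0.16,0,0,0,0.5,-0.004,-0.0045,0.168,0,0,0,0.5,-0.004,-0.0045,0.168,0,0,0,0.5,-0.004,-0.0045,0.168,0,0,0,0.5,-0.004,-0.0045,0.168,0,0,0,0.5,-0.004,-0.0045,0.168,0,0,0,0.5]'; python3 -c "
from h import *
go((.6812,-.0609,.028),36)
c=bot.camera('side');im=c['pixels'][:,:,::-1]
cv2.imwrite('pics/s2.png',cv2.resize(im[130:230,250:370],(720,600),interpolation=cv2.INTER_CUBIC))"
```

```text
clock: 2.65
eef_pos: [0.6802, -0.0561, 0.0376]
tool_rot: [0.45, 0.893, 0.0, 0.001]
ft_force: [-0.1, -0.2, -0.2]
grip_width: 0.0428
grasp_force: 0.0
shift [-0.0089 -0.0042  0.0193] turn [0.0005 0.0005 0.0028] | at [ 0.6802 -0.0561  0.0376] yaw 36.5 t 2.6 F [-0.1 -0.2 -0.2] w 0.0428 g 0.0 j6 0.85
```

View pics/s2.png

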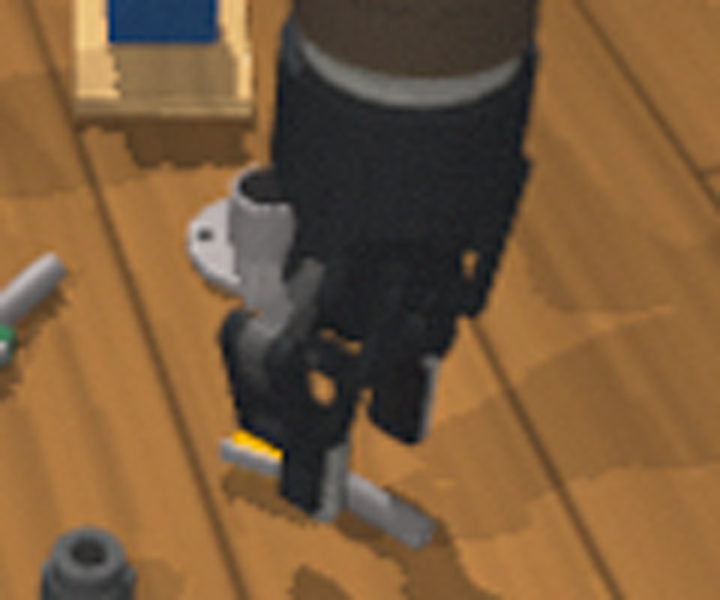

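```bash
python3 -m pendant '[-0.009,-0.0042,0,0,0,0,0.5,-0.009,-0.0042,0,0,0,0,0.5,-0.009,-0.0042,0.01,0,0,0,0.5,-0.009,-0.0042,0.0195,0,0,0,0.5,-0.009,-0.0042,0.0195,0,0,0,0.5,-0.009,-0.0042,0.0195,0,0,0,0,-0.009,-0.0042,0.0195,0,0,0,0,-0.009,-0.0042,0.0195,0,0,0,0,-0.009,-0.0042,0.0195,0,0,0,0,-0.009,-0.0042,0.0195,0,0,0,0]'; python3 -c "
from h import *
go((.6812,-.0609,.028),36)"
```

```text
clock: 3.53
eef_pos: [0.6805, -0.0609, 0.0267]
tool_rot: [0.45, 0.893, 0.0, 0.0]
ft_force: [0.4, -0.5, -0.2]
grip_width: 0.0086
grasp_force: 58.6
shift [-0.0008  0.001  -0.0026] turn [0.0001 0.0001 0.0028] | at [ 0.6805 -0.0609  0.0267] yaw 36.5 t 3.5 F [ 0.4 -0.5 -0.2] w 0.0086 g 58.6 j6 0.84
```

```bash
python3 -m pendant '[0,0,-0.005,0,0,0,0,0,0,-0.01,0,0,0,0,0,0,-0.015,0,0,0,0,0,0,-0.02,0,0,0,0,0,0,-0.02,0,0,0,0,0,0,-0.02,0,0,0,0,0,0,-0.02,0,0,0,0,0,0,-0.02,0,0,0,0,0,0,-0.02,0,0,0,0,0,0,-0.02,0,0,0,0]'; python3 -c "
from h import *
go((.6812,-.0609,.028),36)
c=bot.camera('side');im=c['pixels'][:,:,::-1]
cv2.imwrite('pics/s3.png',cv2.resize(im[160:230,270:350],(800,600),interpolation=cv2.INTER_CUBIC))"
```

```text
clock: 4.37
eef_pos: [0.6803, -0.0609, 0.0363]
tool_rot: [0.45, 0.893, -0.0, -0.0]
ft_force: [1.2, 0.3, -0.8]
grip_width: 0.0095
grasp_force: 58.6
shift [-0.0012  0.0015  0.0167] turn [-0.0001 -0.0001  0.0028] | at [ 0.6803 -0.0609  0.0363] yaw 36.5 t 4.4 F [ 1.2  0.3 -0.8] w 0.0095 g 58.6 j6 0.84
```

View pics/s3.png

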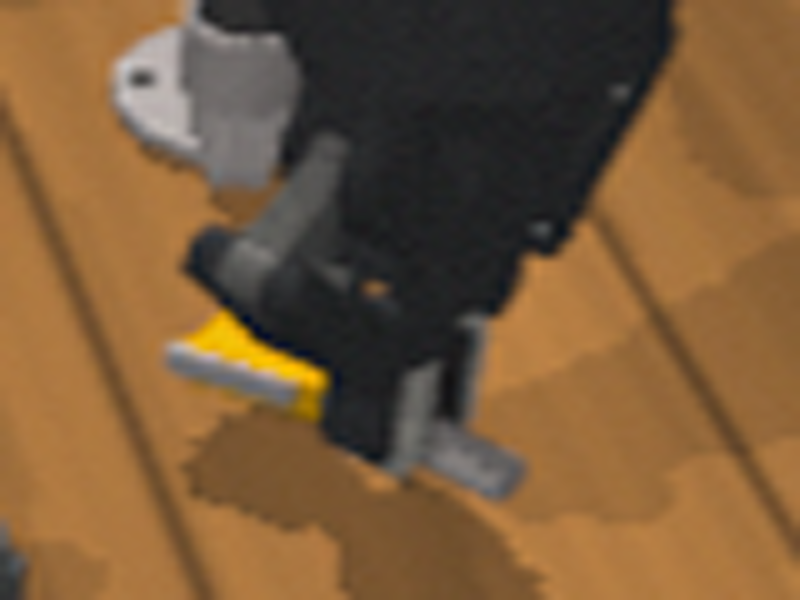

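```bash
python3 -c "
from h import *
go((.484,-.241,.09),82.5)"
```

```text
shift [-0.056  -0.5298 -0.1071] turn [-0.000e+00 -1.000e-04 -2.555e-01] | at [ 0.6803 -0.0609  0.0364] yaw 36.5 t 4.4 F [ 0.7  0.1 -0.4] w 0.0095 g 58.6 j6 0.84
```

```bash
python3 -m pendant '[0,0,-0.05,0,0,0,0,0,0,-0.107,0,0,0,0,-0.008,-0.08,-0.107,0,0,-0.04,0,-0.017,-0.16,-0.107,0,0,-0.08,0,-0.025,-0.24,-0.107,0,0,-0.12,0,-0.033,-0.31,-0.107,0,0,-0.155,0,-0.041,-0.39,-0.107,0,0,-0.19,0,-0.05,-0.47,-0.107,0,0,-0.23,0,-0.056,-0.53,-0.107,0,0,-0.2555,0,-0.056,-0.53,-0.107,0,0,-0.2555,0]'
python3 -m pendant '[0,0,0,0,0,0,0,0,0,0,0,0,0,0,0,0,0,0,0,0,0,0,0,0.02,0,0,0,0,0,0,0.04,0,0,0,0,0,0,0.05,0,0,0,0,0,0,0.05,0,0,0,0,0,0,0.05,0,0,0,0,0,0,0.05,0,0,0,0,0,0,0.05,0,0,0,0]'; python3 -c "
from h import *
go((.484,-.241,.0335),82.5)"
```

```text
clock: 5.25
eef_pos: [0.4792, -0.2443, 0.09]
tool_rot: [0.067, 0.998, -0.001, -0.002]
ft_force: [-0.2, 0.9, -0.5]
grip_width: 0.0092
grasp_force: 58.9
clock: 6.08
eef_pos: [0.4844, -0.2411, 0.0653]
tool_rot: [0.065, 0.998, -0.0, 0.0]
ft_force: [0.1, -0.8, -0.2]
grip_width: 0.0094
grasp_force: 58.9
shift [0.0008 0.0002 0.0636] turn [-0.0001  0.0002 -0.    ] | at [ 0.4844 -0.2411  0.0653] yaw 82.5 t 6.1 F [ 0.1 -0.8 -0.2] w 0.0094 g 58.9 j6 -0.33
```

```bash
python3 -m pendant '[0,0,0.02,0,0,0,0,0,0,0.035,0,0,0,0,0,0,0.045,0,0,0,0,0,0,0.052,0,0,0,0,0,0,0.056,0,0,0,0,0,0,0.058,0,0,0,0,0,0,0.06,0,0,0,0,0,0,0.061,0,0,0,0,0,0,0.062,0,0,0,0,0,0,0.062,0,0,0,0]';python3 -c "
from h import *
go((.484,-.241,.0327),82.5)"
```

```text
clock: 6.92
eef_pos: [0.4842, -0.2411, 0.0342]
tool_rot: [0.065, 0.998, -0.0, 0.0]
ft_force: [-0.3, -0.7, -1.5]
grip_width: 0.0096
grasp_force: 58.9
shift [0.0004 0.0002 0.003 ] turn [-0.      0.0001 -0.    ] | at [ 0.4842 -0.2411  0.0342] yaw 82.5 t 6.9 F [-0.3 -0.7 -1.5] w 0.0096 g 58.9 j6 -0.33
```

```bash
python3 -m pendant '[0,0,0.001,0,0,0,0,0,0,0.001,0,0,0,0,0,0,0.002,0,0,0,0,0,0,0.002,0,0,0,0,0,0,0.003,0,0,0,0,0,0,0.003,0,0,0,0,0,0,0.004,0,0,0,0,0,0,0.004,0,0,0,0,0,0,0.004,0,0,0,0,0,0,0.004,0,0,0,0]';python3 -c "
from h import *
go((.484,-.241,.0327),82.5)
c=bot.camera('side');im=c['pixels'][:,:,::-1]
cv2.imwrite('pics/s4.png',cv2.resize(im[260:384,150:300],(726,600),interpolation=cv2.INTER_CUBIC))"
```

```text
clock: 7.75
eef_pos: [0.4841, -0.2411, 0.0325]
tool_rot: [0.065, 0.998, -0.0, 0.0]
ft_force: [-2.0, 1.3, 6.0]
grip_width: 0.0097
grasp_force: 59.4
shift [ 0.0003  0.0002 -0.0004] turn [-0.      0.0001 -0.0001] | at [ 0.4841 -0.2411  0.0325] yaw 82.5 t 7.8 F [-2.   1.3  6. ] w 0.0097 g 59.4 j6 -0.33
```

View pics/s4.png

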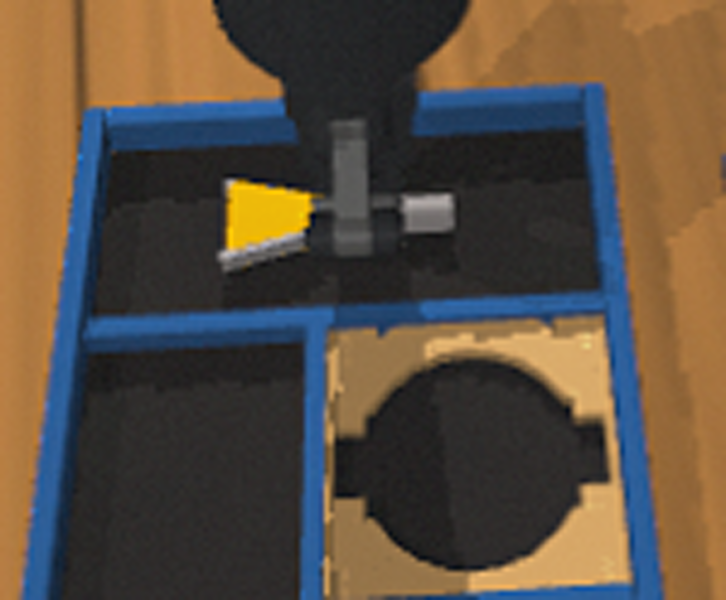

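```bash
python3 -m pendant '[0,0,0,0,0,0,0.1,0,0,0,0,0,0,0.2,0,0,0,0,0,0,0.35,0,0,0,0,0,0,0.35,0,0,-0.01,0,0,0,0.35,0,0,-0.03,0,0,0,0.35,0,0,-0.08,0,0,0,0.35,0,0,-0.14,0,0,0,0.35,0,0,-0.17,0,0,0,0.35,0,0,-0.17,0,0,0,0.35]';python3 -c "
from h import *
go((.440,.082,.10),82.5)"
```

```text
clock: 8.63
eef_pos: [0.4869, -0.2425, 0.1223]
tool_rot: [0.065, 0.998, -0.002, 0.004]
ft_force: [1.7, -0.4, -0.5]
grip_width: 0.0297
grasp_force: 0.0
shift [0.1782 0.6313 0.0411] turn [-0.001   0.0028 -0.    ] | at [ 0.4869 -0.2425  0.1223] yaw 82.5 t 8.6 F [ 1.7 -0.4 -0.5] w 0.0297 g 0.0 j6 -0.33
```

```bash
python3 -m pendant '[0.02,0.07,0,0,0,0,0.6,0.04,0.15,0,0,0,0,0.6,0.06,0.23,0,0,0,0,0.6,0.085,0.31,0,0,0,0,0.6,0.107,0.39,0.01,0,0,0,0.6,0.13,0.47,0.02,0,0,0,0.6,0.15,0.55,0.03,0,0,0,0.6,0.172,0.629,0.035,0,0,0,0.6,0.172,0.629,0.035,0,0,0,0.6,0.172,0.629,0.035,0,0,0,0.6]';python3 -c "
from h import *
go((.440,.082,.034),82.5)
c=bot.camera('top');im=c['pixels'][:,:,::-1]
t=im[120:280,100:420]
cv2.imwrite('pics/t5.png',cv2.resize(t,(800,400),interpolation=cv2.INTER_CUBIC))"
```

```text
clock: 9.47
eef_pos: [0.439, 0.0841, 0.0993]
tool_rot: [0.063, 0.998, -0.0, -0.0]
ft_force: [0.5, -0.4, -1.2]
grip_width: 0.0512
grasp_force: 0.0
shift [-0.0026 -0.0039  0.1306] turn [-0.0002 -0.0002  0.0018] | at [0.439  0.0841 0.0993] yaw 82.8 t 9.5 F [ 0.5 -0.4 -1.2] w 0.0512 g 0.0 j6 0.31
```

View pics/t5.png

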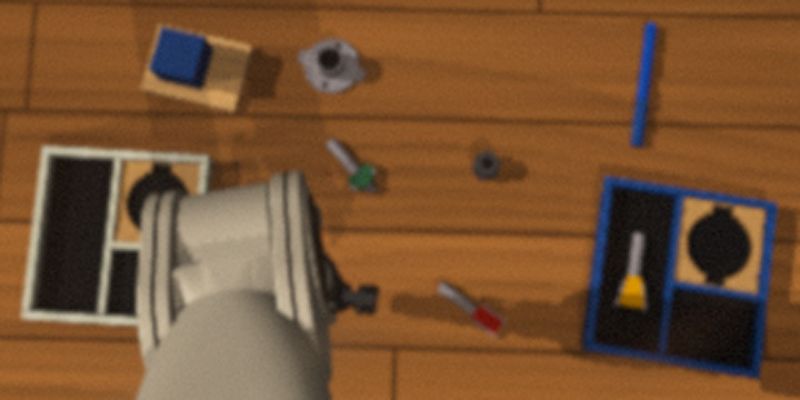

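```bash
python3 -m pendant '[0,0,0.06,0,0,0,0.6,0,0,0.1,0,0,0,0.6,0,0,0.12,0,0,0,0.6,0,0,0.136,0,0,0,0.6,0,0,0.136,0,0,0,0.6,0,0,0.136,0,0,0,0,0,0,0.136,0,0,0,0,0,0,0.136,0,0,0,0,0,0,0.136,0,0,0,0,0,0,0.136,0,0,0,0]';python3 -c "
from h import *
go((.4185,-.316,.12),82.5)"
```

```text
clock: 10.35
eef_pos: [0.4409, 0.0816, 0.0327]
tool_rot: [0.066, 0.998, -0.0, 0.001]
ft_force: [-0.5, -1.1, 5.6]
grip_width: 0.0176
grasp_force: 58.6
shift [-0.0603 -0.7944 -0.174 ] turn [-0.0001  0.0008 -0.0002] | at [0.4409 0.0816 0.0327] yaw 82.5 t 10.3 F [-0.5 -1.1  5.6] w 0.0176 g 58.6 j6 0.32
```

```bash
python3 -m pendant '[0,0,-0.05,0,0,0,0,0,0,-0.12,0,0,0,0,0,-0.04,-0.174,0,0,0,0,-0.01,-0.12,-0.174,0,0,0,0,-0.02,-0.2,-0.174,0,0,0,0,-0.03,-0.28,-0.174,0,0,0,0,-0.03,-0.36,-0.174,0,0,0,0,-0.035,-0.44,-0.174,0,0,0,0,-0.04,-0.52,-0.174,0,0,0,0,-0.045,-0.6,-0.174,0,0,0,0]'
python3 -m pendant '[-0.005,-0.08,0,0,0,0,0,-0.01,-0.16,0,0,0,0,0,-0.015,-0.194,0,0,0,0,0,-0.015,-0.194,0,0,0,0,0,-0.015,-0.194,0,0,0,0,0,-0.015,-0.194,0,0,0,0,0,-0.015,-0.194,0.03,0,0,0,0,-0.015,-0.194,0.06,0,0,0,0,-0.015,-0.194,0.08,0,0,0,0,-0.015,-0.194,0.08,0,0,0,0]'
python3 -c "
from h import *
go((.4185,-.316,.0392),82.5)
c=bot.camera('side');im=c['pixels'][:,:,::-1]
cv2.imwrite('pics/s6.png',cv2.resize(im[240:384,120:300],(750,600),interpolation=cv2.INTER_CUBIC))"
```

```text
clock: 11.18
eef_pos: [0.4226, -0.2201, 0.119]
tool_rot: [0.065, 0.998, -0.0, 0.001]
ft_force: [1.0, -0.1, 0.1]
grip_width: 0.0175
grasp_force: 58.8
clock: 12.02
eef_pos: [0.4164, -0.3129, 0.0764]
tool_rot: [0.064, 0.998, 0.001, -0.002]
ft_force: [-1.6, 1.6, -0.2]
grip_width: 0.0174
grasp_force: 58.8
shift [-0.0052 -0.0057  0.0744] turn [ 0.0009 -0.0014  0.0007] | at [ 0.4164 -0.3129  0.0764] yaw 82.6 t 12.0 F [-1.6  1.6 -0.2] w 0.0174 g 58.8 j6 -0.52
```

View pics/s6.png

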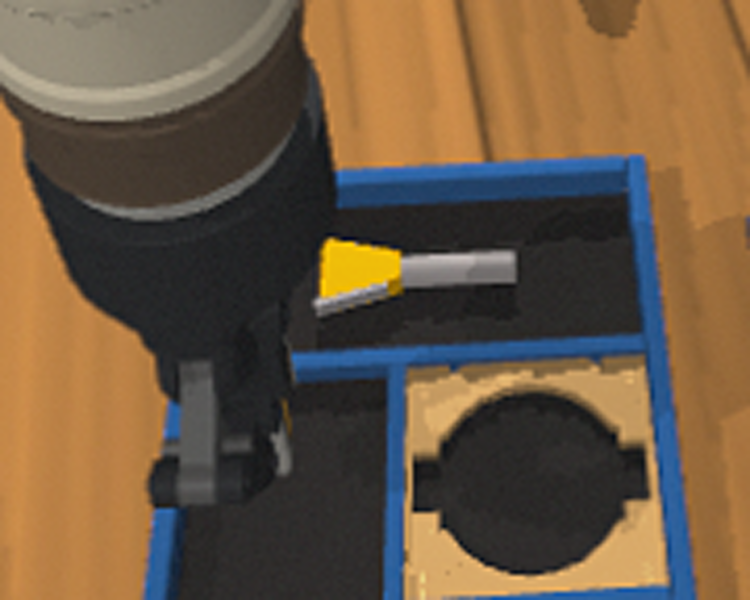

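```bash
python3 -m pendant '[0,0,0.02,0,0,0,0,0,0,0.04,0,0,0,0,0,0,0.055,0,0,0,0,0,0,0.065,0,0,0,0,0,0,0.07,0,0,0,0,0,0,0.074,0,0,0,0,0,0,0.076,0,0,0,0,0,0,0.077,0,0,0,0,0,0,0.077,0,0,0,0,0,0,0.077,0,0,0,0]'
python3 -c "
from h import *
go((.4185,-.316,.0392),82.5)"
```

```text
clock: 12.9
eef_pos: [0.4179, -0.3157, 0.0404]
tool_rot: [0.065, 0.998, -0.0, 0.0]
ft_force: [-0.6, 0.2, -0.0]
grip_width: 0.0173
grasp_force: 58.8
shift [-0.0012 -0.0004  0.0023] turn [-0.0001  0.0002 -0.0001] | at [ 0.4179 -0.3157  0.0404] yaw 82.5 t 12.9 F [-0.6  0.2 -0. ] w 0.0173 g 58.8 j6 -0.52
```

```bash
python3 -m pendant '[0,0,0.001,0,0,0,0,0,0,0.002,0,0,0,0,0,0,0.003,0,0,0,0,0,0,0.004,0,0,0,0,0,0,0.004,0,0,0,0,0,0,0.004,0,0,0,0,0,0,0.004,0,0,0,0,0,0,0.004,0,0,0,0.1,0,0,0.004,0,0,0,0.25,0,0,0.004,0,0,0,0.4]'
python3 -m pendant '[0,0,0,0,0,0,0.4,0,0,0,0,0,0,0.4,0,0,-0.02,0,0,0,0.4,0,0,-0.05,0,0,0,0.4,0,0,-0.1,0,0,0,0.4,0,0,-0.16,0,0,0,0.4,0,0,-0.2,0,0,0,0.6,0,0,-0.2,0,0,0,0.6,0,0,-0.2,0,0,0,0.6,0,0,-0.2,0,0,0,0.6]'
python3 -c "
from h import *
go((.687,.0808,.13),66.5)"
```

```text
clock: 13.73
eef_pos: [0.4178, -0.3156, 0.0381]
tool_rot: [0.065, 0.998, -0.0, 0.0]
ft_force: [-0.5, -0.0, -0.0]
grip_width: 0.0322
grasp_force: 0.0
clock: 14.57
eef_pos: [0.4174, -0.3153, 0.1379]
tool_rot: [0.065, 0.998, 0.0, -0.0]
ft_force: [-0.4, 0.1, -0.3]
grip_width: 0.051
grasp_force: 0.0
shift [-0.4311  0.8558  0.0158] turn [ 0.0001 -0.0001  0.0889] | at [ 0.4174 -0.3153  0.1379] yaw 82.5 t 14.6 F [-0.4  0.1 -0.3] w 0.0510 g 0.0 j6 -0.52
```

```bash
python3 -m pendant '[-0.036,0.072,0,0,0,0,0.7,-0.072,0.144,0,0,0,0,0.7,-0.108,0.216,0,0,0,0,0.7,-0.144,0.288,0,0,0,0,0.7,-0.18,0.36,0,0,0,0,0.7,-0.216,0.432,0,0,0,0,0.7,-0.252,0.504,0,0,0,0,0.7,-0.288,0.576,0,0,0,0,0.7,-0.324,0.648,0,0,0,0,0.7,-0.36,0.72,0,0,0,0,0.7]'
python3 -m pendant '[-0.036,0.07,0,0,0,0,0.7,-0.071,0.136,0.016,0,0,0,0.7,-0.071,0.136,0.016,0,0,0,0.7,-0.071,0.136,0.016,0,0,0,0.7,-0.071,0.136,0.04,0,0,0,0.7,-0.071,0.136,0.06,0,0,0,0.7,-0.071,0.136,0.08,0,0,0,0.7,-0.071,0.136,0.08,0,0,0,0.7,-0.071,0.136,0.08,0,0,0,0.7,-0.071,0.136,0.08,0,0,0,0.7]'
python3 -c "
from h import *
go((.687,.0808,.036),82.5)
c=bot.camera('side');im=c['pixels'][:,:,::-1]
t=cv2.resize(im[130:210,250:350],(500,400),interpolation=cv2.INTER_CUBIC)
b=cv2.resize(im[304:384,120:220],(300,240),interpolation=cv2.INTER_CUBIC);b=np.vstack([b,np.zeros((160,300,3),np.uint8)])
cv2.imwrite('pics/s7.png',np.hstack([t,b]))"
```

```text
clock: 15.4
eef_pos: [0.6428, 0.0197, 0.136]
tool_rot: [0.065, 0.998, -0.0, -0.002]
ft_force: [0.5, -0.1, 0.1]
grip_width: 0.0597
grasp_force: 0.0
clock: 16.23
eef_pos: [0.6872, 0.08, 0.0984]
tool_rot: [0.066, 0.998, -0.0, 0.0]
ft_force: [0.8, -0.2, 0.3]
grip_width: 0.0596
grasp_force: 0.0
shift [0.0007 0.0016 0.1247] turn [-0.      0.     -0.0003] | at [0.6872 0.08   0.0984] yaw 82.4 t 16.2 F [ 0.8 -0.2  0.3] w 0.0596 g 0.0 j6 0.25
```

View pics/s7.png

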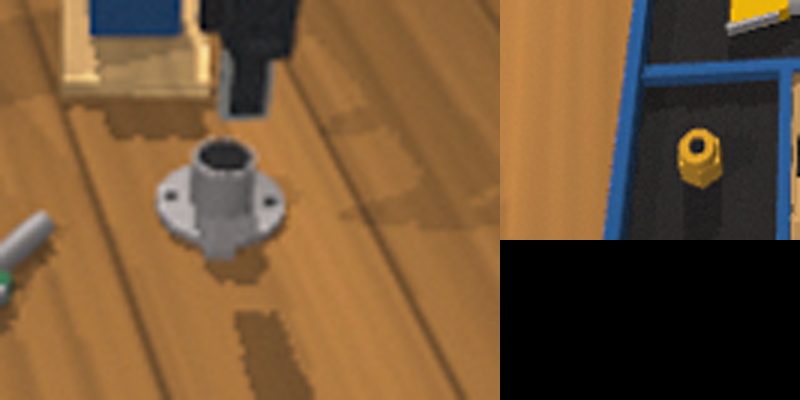

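```bash
python3 -m pendant '[0,0,0.05,0,0,0,0.7,0,0,0.09,0,0,0,0.7,0,0,0.11,0,0,0,0.7,0,0,0.124,0,0,0,0.7,0,0,0.124,0,0,0,0.7,0,0,0.124,0,0,0,0,0,0,0.124,0,0,0,0,0,0,0.124,0,0,0,0,0,0,0.124,0,0,0,0,0,0,0.124,0,0,0,0]'
python3 -c "
from h import *
go((.687,.0808,.036),82.5)"
python3 -m pendant '[0,0,-0.02,0,0,0,0,0,0,-0.05,0,0,0,0,0,0,-0.09,0,0,0,0,0,0,-0.13,0,0,0,0,0,0,-0.14,0,0,0,0,0,0,-0.14,0,0,0,0,0,0,-0.14,0,0,0,0,0,0,-0.14,0,0,0,0,0,0,-0.14,0,0,0,0,0,0,-0.14,0,0,0,0]'
python3 -c "
from h import *
go((.5027,-.3275,.12),1)
s=bot.camera('side');c=bot.camera('top')
np.savez('bs.npz',**s);np.savez('bt.npz',**c)
P=bot.get_obs()['eef_pos'];u=proj(s,P+[0,0,-.036])[0].round(1);v=proj(c,P+[0,0,-.036])[0].round(1);print(u,v)
a=s['pixels'][int(u[1])-30:int(u[1])+30,int(u[0])-30:int(u[0])+30,::-1];b=c['pixels'][int(v[1])-30:int(v[1])+30,int(v[0])-30:int(v[0])+30,::-1]
cv2.imwrite('pics/b8.png',np.hstack([cv2.resize(q,(400,400),interpolation=cv2.INTER_CUBIC) for q in(a,b)]))"
```

```text
clock: 17.12
eef_pos: [0.6886, 0.0808, 0.038]
tool_rot: [0.065, 0.998, 0.0, 0.002]
ft_force: [-0.4, 0.1, 5.4]
grip_width: 0.0281
grasp_force: 59.8
shift [ 0.0031 -0.0005  0.0041] turn [ 0.0003  0.0011 -0.    ] | at [0.6886 0.0808 0.038 ] yaw 82.5 t 17.1 F [-0.4  0.1  5.4] w 0.0281 g 59.8 j6 0.25
clock: 17.95
eef_pos: [0.6864, 0.0806, 0.1043]
tool_rot: [0.065, 0.998, -0.0, -0.001]
ft_force: [-0.5, -0.0, -1.4]
grip_width: 0.028
grasp_force: 59.3
shift [ 0.2577 -0.8571 -0.03  ] turn [-0.0008 -0.0006  0.4527] | at [0.6864 0.0806 0.1043] yaw 82.5 t 17.9 F [-0.5 -0.  -1.4] w 0.0280 g 59.3 j6 0.25
[294.6 147.6] [231.1 138.7]
```

View pics/b8.png

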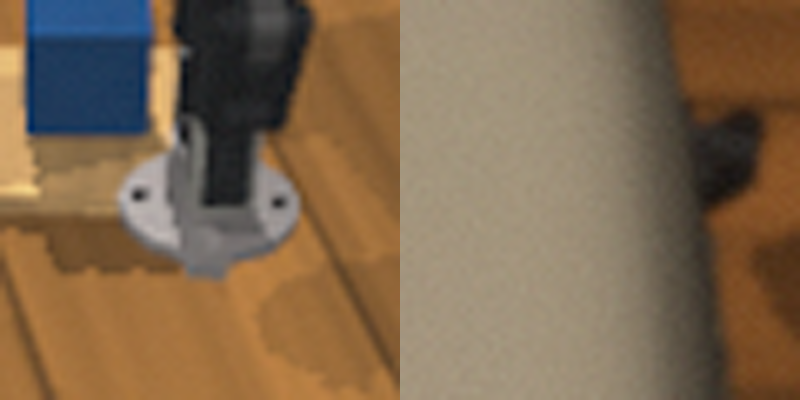

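```bash
python3 -c "
from h import *
s=dict(np.load('bs.npz'))
Q=cast(s,[(284.7,146.25),(306,147.45)],.0713)[:,:2];d=Q[1]-Q[0];print(Q.mean(0),np.linalg.norm(d),np.degrees(np.arctan2(d[1],d[0])))"
python3 -m pendant '[0.02,-0.04,-0.03,0,0,0.04,0,0.04,-0.12,-0.03,0,0,0.08,0,0.065,-0.2,-0.03,0,0,0.12,0,0.09,-0.28,-0.03,0,0,0.16,0,0.11,-0.36,-0.03,0,0,0.2,0,0.135,-0.44,-0.03,0,0,0.24,0,0.16,-0.52,-0.03,0,0,0.28,0,0.185,-0.6,-0.03,0,0,0.32,0,0.2,-0.68,-0.03,0,0,0.36,0,0.23,-0.75,-0.03,0,0,0.4,0]'
python3 -c "
from h import *
go((.5027,-.3275,.12),1)"
```

```text
[0.68802391 0.07987263] 0.04692509053432976 -16.720528873916674
clock: 18.88
eef_pos: [0.524, -0.2788, 0.1213]
tool_rot: [0.64, 0.769, 0.0, 0.001]
ft_force: [1.1, -0.3, -1.4]
grip_width: 0.0274
grasp_force: 59.4
shift [-0.088  -0.0597  0.0026] turn [0.0005 0.0004 0.0527] | at [ 0.524  -0.2788  0.1213] yaw 10.5 t 18.9 F [ 1.1 -0.3 -1.4] w 0.0274 g 59.4 j6 0.90
```

```bash
python3 -m pendant '[-0.04,-0.03,0,0,0,0.03,0,-0.088,-0.06,0,0,0,0.05,0,-0.088,-0.06,0,0,0,0.05,0,-0.088,-0.06,0,0,0,0.05,0,-0.088,-0.06,0.03,0,0,0.05,0,-0.088,-0.06,0.06,0,0,0.05,0,-0.088,-0.06,0.08,0,0,0.05,0,-0.088,-0.06,0.08,0,0,0.05,0,-0.088,-0.06,0.08,0,0,0.05,0,-0.088,-0.06,0.08,0,0,0.05,0]'
python3 -c "
from h import *
go((.5027,-.3275,.052),1.5)
s=bot.camera('side')
np.savez('bs.npz',**s)
P=bot.get_obs()['eef_pos'];u=proj(s,P+[0,0,-.036])[0].round(1);print(u)
cv2.imwrite('pics/b9.png',cv2.resize(s['pixels'][284:384,180:310,::-1],(780,600),interpolation=cv2.INTER_CUBIC))"
```

```text
clock: 19.72
eef_pos: [0.5038, -0.3246, 0.0816]
tool_rot: [0.695, 0.719, 0.0, 0.0]
ft_force: [-0.4, -0.2, -1.3]
grip_width: 0.028
grasp_force: 59.3
shift [-0.0056 -0.0025  0.0592] turn [0.0002 0.0001 0.0024] | at [ 0.5038 -0.3246  0.0816] yaw 1.9 t 19.7 F [-0.4 -0.2 -1.3] w 0.0280 g 59.3 j6 0.96
[245.8 341.6]
```

View pics/b9.png

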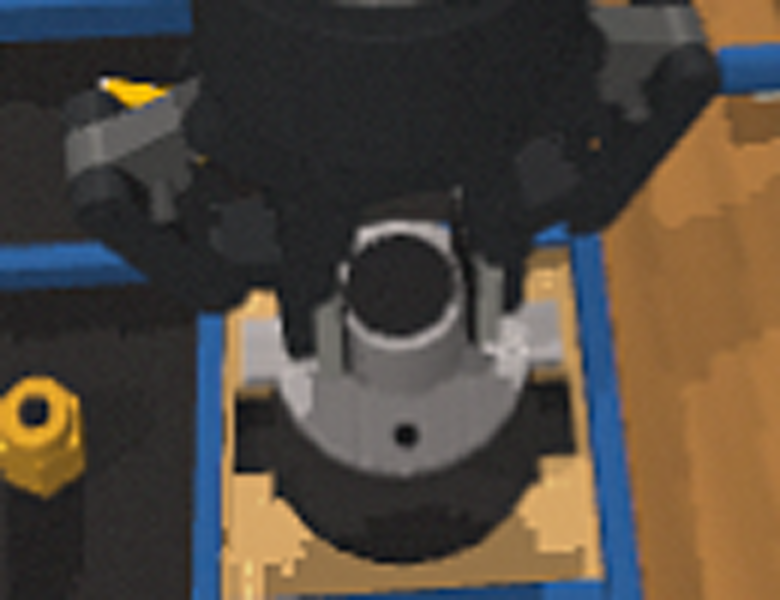

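```bash
python3 -c "
from h import *
s=dict(np.load('bs.npz'));n=lambda p:np.array(p)/6+[180,284]
for nm,p,z in(('ears',[(244,352),(561,331)],.0486),('notch',[(235,434),(572,418)],.012)):
    Q=cast(s,n(p),z)[:,:2];d=Q[1]-Q[0];print(nm,Q.mean(0).round(4),np.linalg.norm(d).round(4),np.degrees(np.arctan2(d[1],d[0])).round(1))
"
```

```text
ears [ 0.5059 -0.3257] 0.0737 -7.2
notch [ 0.5049 -0.3291] 0.0817 -8.4
```

```bash
python3 -m pendant '[-0.0065,-0.0025,0,0,0,0.004,0,-0.0065,-0.0025,0,0,0,0.004,0,-0.0065,-0.0025,0.02,0,0,0.004,0,-0.0065,-0.0025,0.04,0,0,0.004,0,-0.0065,-0.0025,0.052,0,0,0.004,0,-0.0065,-0.0025,0.058,0,0,0.004,0,-0.0065,-0.0025,0.063,0,0,0.004,0,-0.0065,-0.0025,0.068,0,0,0.004,0,-0.0065,-0.0025,0.072,0,0,0.004,0,-0.0065,-0.0025,0.072,0,0,0.004,0]'
python3 -c "
from h import *
go((.5027,-.328,.044),1.0)"
```

```text
clock: 20.6
eef_pos: [0.5019, -0.3282, 0.0447]
tool_rot: [0.7, 0.714, -0.0, -0.0]
ft_force: [0.5, 0.7, -1.6]
grip_width: 0.0274
grasp_force: 59.3
shift [0.0004 0.0016 0.0014] turn [-0.0001 -0.0001  0.0009] | at [ 0.5019 -0.3282  0.0447] yaw 1.2 t 20.6 F [ 0.5  0.7 -1.6] w 0.0274 g 59.3 j6 0.97
```

```bash
python3 -m pendant '[0,0,0.001,0,0,0,0,0,0,0.002,0,0,0,0,0,0,0.002,0,0,0,0.2,0,0,0.002,0,0,0,0.45,0,0,0.002,0,0,0,0.5,0,0,0.002,0,0,0,0.5,0,0,-0.03,0,0,0,0.5,0,0,-0.08,0,0,0,0.5,0,0,-0.14,0,0,0,0.5,0,0,-0.16,0,0,0,0.5]'
python3 -c "
from h import *
u=np.array([np.cos(np.radians(-123.6)),np.sin(np.radians(-123.6))]);p=np.array([.437,-.0642])-.002*u;print(p)
go((p[0],p[1],.10),-33.6)"
```

```text
clock: 21.43
eef_pos: [0.504, -0.3296, 0.1296]
tool_rot: [0.7, 0.714, 0.001, 0.003]
ft_force: [0.5, -0.3, 1.1]
grip_width: 0.0427
grasp_force: 0.0
[ 0.43810678 -0.06253416]
shift [ 0.5369 -0.1214  0.0564] turn [0.0022 0.0007 0.1931] | at [ 0.504  -0.3296  0.1296] yaw 1.2 t 21.4 F [ 0.5 -0.3  1.1] w 0.0427 g 0.0 j6 0.97
```

```bash
python3 -m pendant '[0.07,-0.016,0,0,0,0.03,0.5,0.14,-0.032,0,0,0,0.06,0.5,0.21,-0.048,0,0,0,0.09,0.5,0.28,-0.064,0,0,0,0.12,0.5,0.35,-0.08,0,0,0,0.15,0.5,0.42,-0.096,0.02,0,0,0.18,0.5,0.49,-0.11,0.03,0,0,0.193,0.5,0.5345,-0.118,0.05,0,0,0.193,0.5,0.5345,-0.118,0.05,0,0,0.193,0.5,0.5345,-0.118,0.05,0,0,0.193,0.5]'
python3 -m pendant '[0,0,0.03,0,0,0,0.5,0,0,0.06,0,0,0,0.5,0,0,0.09,0,0,0,0.5,0,0,0.1,0,0,0,0.5,0,0,0.11,0,0,0,0.5,0,0,0.11,0,0,0,0.5,0,0,0.11,0,0,0,0.5,0,0,0.11,0,0,0,0.5,0,0,0.11,0,0,0,0.5,0,0,0.11,0,0,0,0.5]'
python3 -c "
from h import *
go((.4381,-.0625,.0275),-33.6)
s=bot.camera('side')
a=cv2.resize(s['pixels'][190:265,150:250,::-1],(400,300),interpolation=cv2.INTER_CUBIC);b=cv2.resize(s['pixels'][294:384,190:310,::-1],(400,300),interpolation=cv2.INTER_CUBIC)
cv2.imwrite('pics/r10.png',np.hstack([a,b]))"
```

```text
clock: 22.27
eef_pos: [0.437, -0.0613, 0.0997]
tool_rot: [0.881, 0.474, -0.0, -0.0]
ft_force: [0.5, -1.1, 0.8]
grip_width: 0.0425
grasp_force: 0.0
clock: 23.1
eef_pos: [0.4382, -0.0624, 0.0457]
tool_rot: [0.881, 0.473, 0.001, 0.0]
ft_force: [-0.3, -0.4, -0.4]
grip_width: 0.043
grasp_force: 0.0
shift [-0.0003  0.      0.0363] turn [ 0.0004 -0.0002  0.0001] | at [ 0.4382 -0.0624  0.0457] yaw -33.6 t 23.1 F [-0.3 -0.4 -0.4] w 0.0430 g 0.0 j6 2.02
```

View pics/r10.png

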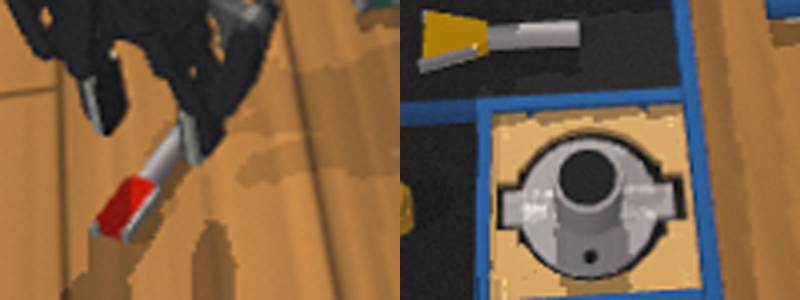

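```bash
python3 -m pendant '[0,0,0.015,0,0,0,0.5,0,0,0.028,0,0,0,0.5,0,0,0.037,0,0,0,0.5,0,0,0.037,0,0,0,0.5,0,0,0.037,0,0,0,0,0,0,0.037,0,0,0,0,0,0,0.037,0,0,0,0,0,0,0.037,0,0,0,0,0,0,0.037,0,0,0,0,0,0,0.037,0,0,0,0]'
python3 -c "
from h import *
go((.4855,.3415,.12),88.3)"
python3 -m pendant '[0,0,-0.01,0,0,0,0,0,0,-0.03,0,0,0,0,0,0,-0.07,0,0,0,0,0,0,-0.12,0,0,0,0,0,0,-0.17,0,0,0,0,0,0,-0.185,0,0,-0.04,0,0,0,-0.185,0,0,-0.08,0,0,0,-0.185,0,0,-0.12,0,0,0,-0.185,0,0,-0.16,0,0,0,-0.185,0,0,-0.2,0]'
python3 -c "
from h import *
go((.4855,.3415,.12),88.3)"
```

```text
clock: 23.98
eef_pos: [0.4379, -0.0623, 0.0268]
tool_rot: [0.881, 0.473, 0.0, 0.0]
ft_force: [0.4, 0.3, 1.7]
grip_width: 0.009
grasp_force: 58.6
shift [ 0.7255 -0.3673 -0.1865] turn [ 2.000e-04  1.000e-04 -6.771e-01] | at [ 0.4379 -0.0623  0.0268] yaw -33.6 t 24.0 F [0.4 0.3 1.7] w 0.0090 g 58.6 j6 2.02
clock: 24.82
eef_pos: [0.4375, -0.0622, 0.1195]
tool_rot: [0.691, 0.723, 0.0, 0.0]
ft_force: [-0.7, 0.2, -0.7]
grip_width: 0.0093
grasp_force: 58.5
shift [ 0.8023  0.1324 -0.001 ] turn [ 1.000e-04  0.000e+00 -4.762e-01] | at [ 0.4375 -0.0622  0.1195] yaw 2.6 t 24.8 F [-0.7  0.2 -0.7] w 0.0093 g 58.5 j6 1.38
```

```bash
python3 -m pendant '[0.08,0.013,0,0,0,-0.04,0,0.16,0.026,0,0,0,-0.08,0,0.24,0.04,0,0,0,-0.12,0,0.32,0.053,0,0,0,-0.16,0,0.4,0.066,0,0,0,-0.2,0,0.48,0.08,0,0,0,-0.24,0,0.56,0.092,0,0,0,-0.28,0,0.64,0.106,0,0,0,-0.32,0,0.72,0.12,0,0,0,-0.36,0,0.802,0.132,0,0,0,-0.4,0]'
python3 -m pendant '[0,0,0,0,0,-0.04,0,0,0,0,0,0,-0.076,0,0,0,0,0,0,-0.076,0,0,0,0,0,0,-0.076,0,0,0,0,0,0,-0.076,0,0,0,0.03,0,0,-0.076,0,0,0,0.07,0,0,-0.076,0,0,0,0.1,0,0,-0.076,0,0,0,0.1,0,0,-0.076,0,0,0,0.1,0,0,-0.076,0]'
python3 -c "
from h import *
go((.4855,.3415,.0328),88.3)"
```

```text
clock: 25.65
eef_pos: [0.4877, 0.3428, 0.1192]
tool_rot: [0.137, 0.991, -0.0, -0.0]
ft_force: [2.1, -0.8, -0.5]
grip_width: 0.0091
grasp_force: 58.7
clock: 26.48
eef_pos: [0.4874, 0.3399, 0.0685]
tool_rot: [0.023, 1.0, -0.001, -0.001]
ft_force: [-0.2, 1.5, -0.8]
grip_width: 0.0089
grasp_force: 58.8
shift [0.0039 0.0031 0.0714] turn [-0.0005 -0.0006 -0.005 ] | at [0.4874 0.3399 0.0685] yaw 87.4 t 26.5 F [-0.2  1.5 -0.8] w 0.0089 g 58.8 j6 0.65
```

```bash
python3 -m pendant '[0.003,0.002,0.02,0,0,-0.005,0,0.003,0.002,0.04,0,0,-0.005,0,0.003,0.002,0.052,0,0,-0.005,0,0.003,0.002,0.06,0,0,-0.005,0,0.003,0.002,0.064,0,0,-0.005,0,0.003,0.002,0.066,0,0,-0.005,0,0.003,0.002,0.068,0,0,-0.005,0,0.003,0.002,0.069,0,0,-0.005,0,0.003,0.002,0.069,0,0,-0.005,0,0.003,0.002,0.069,0,0,-0.005,0]'
python3 -c "
from h import *
go((.4855,.3415,.0325),88.3)"
```

```text
clock: 27.32
eef_pos: [0.4867, 0.3422, 0.0348]
tool_rot: [0.014, 1.0, 0.0, 0.0]
ft_force: [0.2, -0.3, -1.8]
grip_width: 0.0091
grasp_force: 58.8
shift [ 0.0024 -0.0015  0.0047] turn [0.0001 0.0001 0.0007] | at [0.4867 0.3422 0.0348] yaw 88.4 t 27.3 F [ 0.2 -0.3 -1.8] w 0.0091 g 58.8 j6 0.64
```

```bash
python3 -m pendant '[0,0,0.001,0,0,0,0,0,0,0.002,0,0,0,0,0,0,0.003,0,0,0,0,0,0,0.003,0,0,0,0,0,0,0.004,0,0,0,0,0,0,0.004,0,0,0,0,0,0,0.005,0,0,0,0,0,0,0.005,0,0,0,0,0,0,0.005,0,0,0,0,0,0,0.005,0,0,0,0]'
python3 -c "
from h import *
go((.4855,.3415,.0325),88.3)"
```

```text
clock: 28.15
eef_pos: [0.4865, 0.342, 0.0327]
tool_rot: [0.014, 1.0, 0.0, 0.0]
ft_force: [-2.8, -1.3, 6.1]
grip_width: 0.0091
grasp_force: 59.5
shift [ 0.002  -0.0011  0.0005] turn [0.0001 0.0001 0.0007] | at [0.4865 0.342  0.0327] yaw 88.4 t 28.1 F [-2.8 -1.3  6.1] w 0.0091 g 59.5 j6 0.64
```

```bash
python3 -m pendant '[0,0,0,0,0,0,0.1,0,0,0,0,0,0,0.2,0,0,0,0,0,0,0.35,0,0,0,0,0,0,0.35,0,0,-0.01,0,0,0,0.35,0,0,-0.04,0,0,0,0.35,0,0,-0.09,0,0,0,0.35,0,0,-0.13,0,0,0,0.35,0,0,-0.13,0,0,0,0.35,0,0,-0.13,0,0,0,0.35]'
python3 -c "
from h import *
go((.5805,-.0855,.10),88.3)"
```

```text
clock: 28.98
eef_pos: [0.4877, 0.3428, 0.0988]
tool_rot: [0.014, 1.0, 0.001, 0.002]
ft_force: [0.0, -0.0, -1.3]
grip_width: 0.0297
grasp_force: 0.0
shift [-0.2092 -0.8512 -0.0037] turn [0.0007 0.001  0.0007] | at [0.4877 0.3428 0.0988] yaw 88.4 t 29.0 F [ 0.  -0.  -1.3] w 0.0297 g 0.0 j6 0.64
```

```bash
python3 -m pendant '[-0.02,-0.08,0,0,0,0,0.6,-0.04,-0.16,0,0,0,0,0.6,-0.06,-0.24,0,0,0,0,0.6,-0.08,-0.32,0,0,0,0,0.6,-0.1,-0.4,0,0,0,0,0.6,-0.12,-0.48,0,0,0,0,0.6,-0.14,-0.56,0,0,0,0,0.6,-0.16,-0.64,0,0,0,0,0.6,-0.18,-0.72,0,0,0,0,0.6,-0.2,-0.8,0,0,0,0,0.6]'
python3 -m pendant '[-0.012,-0.05,0,0,0,0,0.6,-0.012,-0.05,0,0,0,0,0.6,-0.012,-0.05,0.02,0,0,0,0.6,-0.012,-0.05,0.04,0,0,0,0.6,-0.012,-0.05,0.06,0,0,0,0.6,-0.012,-0.05,0.06,0,0,0,0.6,-0.012,-0.05,0.06,0,0,0,0.6,-0.012,-0.05,0.06,0,0,0,0.6,-0.012,-0.05,0.06,0,0,0,0.6,-0.012,-0.05,0.06,0,0,0,0.6]'
python3 -c "
from h import *
go((.5805,-.0855,.034),88.3)"
```

```text
clock: 29.82
eef_pos: [0.5746, -0.0625, 0.0957]
tool_rot: [0.014, 1.0, 0.0, -0.001]
ft_force: [0.4, 0.7, 0.1]
grip_width: 0.0514
grasp_force: 0.0
clock: 30.65
eef_pos: [0.5814, -0.0853, 0.0677]
tool_rot: [0.013, 1.0, -0.0, 0.001]
ft_force: [0.5, -0.7, 0.7]
grip_width: 0.0512
grasp_force: 0.0
shift [ 0.0018 -0.0004  0.0674] turn [-0.0001  0.0004  0.0009] | at [ 0.5814 -0.0853  0.0677] yaw 88.5 t 30.6 F [ 0.5 -0.7  0.7] w 0.0512 g 0.0 j6 -0.12
```

```bash
python3 -m pendant '[0,0,0.03,0,0,0,0.6,0,0,0.05,0,0,0,0.6,0,0,0.068,0,0,0,0.6,0,0,0.068,0,0,0,0.6,0,0,0.068,0,0,0,0,0,0,0.068,0,0,0,0,0,0,0.068,0,0,0,0,0,0,0.068,0,0,0,0,0,0,0.068,0,0,0,0,0,0,0.068,0,0,0,0]'
python3 -c "
from h import *
go((.446,.2595,.12),88.3)"
python3 -m pendant '[0,0,-0.02,0,0,0,0,0,0,-0.06,0,0,0,0,0,0,-0.11,0,0,0,0,0,0,-0.15,0,0,0,0,0,0,-0.172,0,0,0,0,0.03,0.07,-0.172,0,0,0,0,0.06,0.14,-0.172,0,0,0,0,0.09,0.21,-0.172,0,0,0,0,0.12,0.28,-0.172,0,0,0,0,0.15,0.35,-0.172,0,0,0,0]'
python3 -c "
from h import *
go((.446,.2595,.12),88.3)"
```

```text
clock: 31.48
eef_pos: [0.5813, -0.0858, 0.0336]
tool_rot: [0.014, 1.0, -0.0, 0.001]
ft_force: [-0.2, -0.2, 2.2]
grip_width: 0.0257
grasp_force: 59.2
shift [ 0.2893  0.6829 -0.1732] turn [-0.0001  0.0004  0.0007] | at [ 0.5813 -0.0858  0.0336] yaw 88.4 t 31.5 F [-0.2 -0.2  2.2] w 0.0257 g 59.2 j6 -0.12
clock: 32.32
eef_pos: [0.5095, 0.0925, 0.1192]
tool_rot: [0.014, 1.0, 0.0, -0.0]
ft_force: [0.4, 0.1, -0.9]
grip_width: 0.0256
grasp_force: 59.1
shift [ 0.1364  0.3302 -0.0016] turn [ 0.     -0.0001  0.0005] | at [0.5095 0.0925 0.1192] yaw 88.4 t 32.3 F [ 0.4  0.1 -0.9] w 0.0256 g 59.1 j6 0.21
```

```bash
python3 -m pendant '[0.03,0.07,0,0,0,0,0,0.06,0.14,0,0,0,0,0,0.09,0.21,0,0,0,0,0,0.12,0.28,0,0,0,0,0,0.139,0.332,0,0,0,0,0,0.139,0.332,0,0,0,0,0,0.139,0.332,0.03,0,0,0,0,0.139,0.332,0.06,0,0,0,0,0.139,0.332,0.08,0,0,0,0,0.139,0.332,0.08,0,0,0,0]'
python3 -m pendant '[0,0,0.02,0,0,0,0,0,0,0.04,0,0,0,0,0,0,0.055,0,0,0,0,0,0,0.065,0,0,0,0,0,0,0.07,0,0,0,0,0,0,0.073,0,0,0,0,0,0,0.075,0,0,0,0,0,0,0.075,0,0,0,0,0,0,0.075,0,0,0,0,0,0,0.075,0,0,0,0]'
python3 -c "
from h import *
go((.446,.2595,.0392),88.3)"
```

```text
clock: 33.15
eef_pos: [0.4441, 0.2577, 0.0768]
tool_rot: [0.014, 1.0, -0.001, -0.002]
ft_force: [-0.2, -0.4, -0.5]
grip_width: 0.0259
grasp_force: 59.2
clock: 33.98
eef_pos: [0.446, 0.2593, 0.0419]
tool_rot: [0.014, 1.0, 0.0, 0.0]
ft_force: [-0.9, 0.7, -0.4]
grip_width: 0.0261
grasp_force: 59.2
shift [0.0001 0.0003 0.0055] turn [0.0001 0.0002 0.0007] | at [0.446  0.2593 0.0419] yaw 88.4 t 34.0 F [-0.9  0.7 -0.4] w 0.0261 g 59.2 j6 0.55
```

```bash
python3 -m pendant '[0,0,0.002,0,0,0,0,0,0,0.003,0,0,0,0,0,0,0.004,0,0,0,0,0,0,0.005,0,0,0,0,0,0,0.005,0,0,0,0,0,0,0.005,0,0,0,0,0,0,0.005,0,0,0,0,0,0,0.005,0,0,0,0.35,0,0,0.005,0,0,0,0.45,0,0,0.005,0,0,0,0.45]'
python3 -m pendant '[0,0,0,0,0,0,0.45,0,0,0,0,0,0,0.45,0,0,-0.02,0,0,0,0.45,0,0,-0.06,0,0,0,0.45,0,0,-0.12,0,0,0,0.45,0,0,-0.19,0,0,0,0.45,0,0,-0.26,0,0,0,0.45,0,0,-0.32,0,0,0,0.45,0,0,-0.34,0,0,0,0.45,0,0,-0.34,0,0,0,0.45]'
python3 -m pendant '[0.06,-0.04,0,0,0,0,0.45,0.1,-0.1,0,0,0,0,0.45,0.14,-0.15,0,0,0,0,0.45,0.18,-0.2,0,0,0,0,0.45,0.22,-0.26,0,0,0,0,0.45,0.22,-0.32,0,0,0,0,0.45,0.22,-0.36,0,0,0,0,0.45,0.22,-0.4,0,0,0,0,0.45,0.22,-0.4,0,0,0,0,0.45,0.22,-0.4,0,0,0,0,0.45]'
python3 -c "
from h import *
s=bot.camera('side');c=bot.camera('top')
a=cv2.resize(s['pixels'][95:175,160:260,::-1],(400,320),interpolation=cv2.INTER_CUBIC);b=cv2.resize(c['pixels'][120:275,100:295,::-1],(400,320),interpolation=cv2.INTER_CUBIC)
d=cv2.resize(s['pixels'][:,:,::-1],(340,255),interpolation=cv2.INTER_AREA);e=cv2.resize(c['pixels'][120:275,215:420,::-1],(400,255));
cv2.imwrite('pics/fin.png',np.vstack([np.hstack([a,b]),np.hstack([d,e,np.zeros((255,60,3),np.uint8)])]))"
```

```text
clock: 34.82
eef_pos: [0.4458, 0.2592, 0.0388]
tool_rot: [0.014, 1.0, -0.0, -0.0]
ft_force: [0.3, 0.2, 0.2]
grip_width: 0.0384
grasp_force: 0.0
clock: 35.65
eef_pos: [0.4476, 0.2602, 0.2133]
tool_rot: [0.014, 1.0, 0.002, 0.004]
ft_force: [1.6, 0.5, -0.0]
grip_width: 0.0385
grasp_force: 0.0
clock: 36.48
eef_pos: [0.3293, 0.0615, 0.208]
tool_rot: [0.015, 1.0, -0.0, -0.001]
ft_force: [0.4, 0.1, 1.1]
grip_width: 0.0386
grasp_force: 0.0
```

View pics/fin.png

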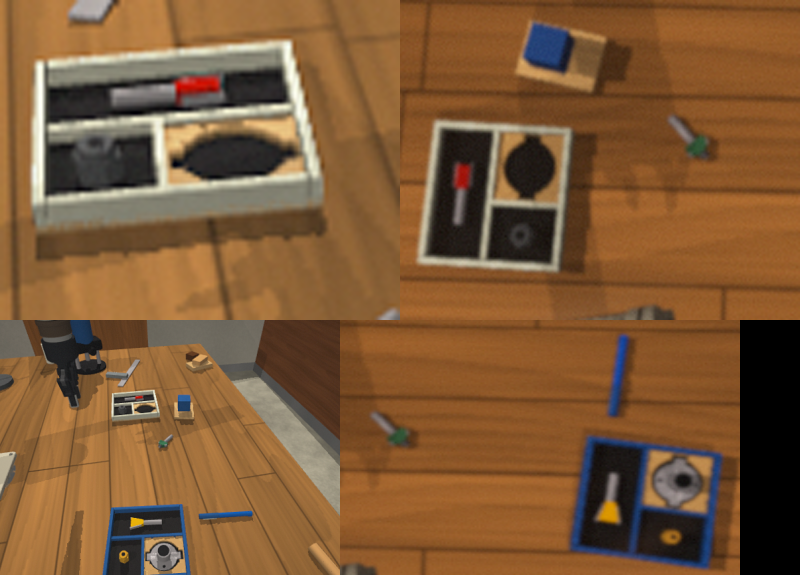

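The final pictures show everything placed. The red cutter is in the white slot (460,190) and the dark nut stands in its well (520,235). In the blue tray are the yellow cutter, the brass nut and the seated bush (680,480). The green cutter, marker and sample have not moved.

```bash
python3 -c "
from workcell import bot
print(bot.job_done())"
```

```text
the job is handed in; nothing more can be done
None
```

Both router kits are made up in the order asked and the job is handed in at about 36.5 s; the last pictures show every piece in place and the green cutter, marker and blue sample where they were.

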